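# Nest the spare pot, then hold the lens rack against its spring stop

## Task

Put the spare aluminium pot from the shelf upright into the matching pot standing in the lens rack, so that it nests fully, and let go of it. Then, without upsetting the lenses or disturbing the blower, filter case or dish, push the rack by its upright end plate along its track against the spring-loaded stop until the steel pin is pressed in about half way (7 mm, about 7 N), never all the way, and keep it there steadily for at least three seconds so that I can tighten the clamp screw. Finish while still pressing: do not let go.

Things in the scene. Friction and masses are not known exactly. Their poses are not given: they have to be found in the camera images.
- track: Fixed aluminium track, 108 x 500 mm, floor 6 mm thick, guide rails (tops 16 mm above the shelf) along its long sides. Origin: centre of its underside; +y is the way the rack slides. Wooden stop block (100 x 45 mm, top 56 mm above the shelf) at its +y end, near face at y = +204 mm. Slippery: the loaded rack (about 1 kg) resists with only 1 to 1.5 N and stays where it is left.
- rack: Loose wooden block on the track floor, 84 (x) x 310 (y) x 22 mm, 2 mm play each side; wells 48 mm wide, 16 mm deep at y = +115, +41, -33, -107 mm. Origin: centre of underside. +y end starts 40 to 90 mm short of the pin. Upright push plate at the -y end: 70 mm wide, y -155 to -145 mm, top 84 mm above the underside; the well beside it is empty, the others hold lenses and rack pot in any order.
- rack_push (a point): Point on the outer (-y) face of the rack's push plate, centre of its width, 55 mm above the rack's underside: push here towards the track's +y.
- rack_nose (a point): Centre of the rack's +y end face, 15 mm above its underside: the spot that meets the pin.
- pin_tip (a point): Centre of the end face of the steel stop pin (16 mm diameter) that sticks out of the stop block towards the rack by 24 mm, at y = +180 mm of the track when free, 21 mm above the shelf; moves with the pin.
- pin (a joint): How far the stop pin is pushed in, in m: 0 free, 0.014 all the way in. Linear spring of 1.0 N per mm, no preload (7 mm = 7 N).
- rack_pot: Aluminium stacking pot in a well of the rack, open at the top, 80 mm high, 50 to 100 g. Origin: centre of its underside (12 mm above the shelf). Tapered body, outer radius 20.5 mm at the foot to 27.5 mm at height 50 mm; above that a straight collar, outer radius 32 mm, height 50 to 80 mm, inner radius at the mouth 29.5 mm.
- loose_pot: The spare pot, same shape and size as the rack pot, upright on the shelf on the far side of the rack. Origin: centre of its underside. Can be gripped from above across its 64 mm collar. Nested, its collar's lower edge rests on the other pot's rim: its underside is then 30 mm above the other's underside; about 2 mm play all round.
- lens_a: Matte black zoom lens, 64 mm across at its widest, 82 mm high, standing in a well of the rack (top 94 mm above the shelf). Origin: centre of its underside. 200 to 330 g.
- lens_b: Matte black zoom lens, 62 mm across at its widest, 74 mm high, standing in a well of the rack (top 86 mm above the shelf). Origin: centre of its underside. 200 to 330 g.
- blower: Bystander: dark silicone air blower standing upright, bulb 62 mm across, 125 mm high with its nozzle. Origin: centre of its underside.
- filter_case: Bystander: flat round grey plastic filter case, 82 mm across, 20 mm high. Origin: centre of its underside.
- dish: Bystander: small white ceramic dish, 104 mm across, 30 mm high, with three black lens caps stacked in it. Origin: centre of its underside.
There are look-alikes about, which are no part of the job. Leave any yellow look-alike of the loose_pot alone.

How it is judged:
By the outcome, as a careful person would: the job done as asked, in the order asked, and still so for the second after the job is handed in, while the arm keeps its last pose, push and grip.
It also fails if it takes over 61 s, if anything falls off the work surface, if the arm or the gripper's body presses on something with over 40 N, if the wrist force passes 120 N, or if a joint passes its speed limit or range.

## Robot

A 7-joint arm with a two-finger parallel gripper is mounted at the origin on the work surface. World frame = base frame: x ahead of the robot, y to its left, z up, the work surface at z = 0. Lengths are in m, angles in rad, forces in N, time in s.
With the tool pointing down it reaches from about 0.4 to 0.875 m from the base axis. Payload 19.3 kg.
Tool frame: the origin (TCP) lies on the centre line of the jaws, within the pads' length; the fingertips stand 14 mm ahead of it and the grasp point (between the pads) lies 5 mm behind it; y points along the fingers, x is the direction in which the jaws open and shut, and the axes are right-handed (so a half turn about y gives the same grasp; the last joint's range is limited). The gripper opens to 85 mm and grips with 20 to 120 N. Pads are 22 mm wide; open, the fingers measure 114 mm over their backs; the gripper's body (76 mm by 85 mm) begins 54 mm behind the grasp point. The pads swing forward as they close: fully open they stand 13 mm farther back than shut.
Start: joints at [1.236, 0.521, -0.036, 1.599, 0.021, 1.021, -0.113], TCP at [0.164, -0.603, 0.245] pointing down, gripper open.
Joint ranges: [-2.91, 2.91], [-0.3, 2.13], [-1.5, 1.42], [0.17, 2.43], [-1.26, 4.41], [0.16, 1.93], [-2.52, 2.52]. Speed limits (rad/s): [1.89, 1.89, 2.39, 2.39, 3.01, 3.01, 3.01].

## Interface

Orientations are given as [roll, pitch, yaw] about the fixed x, y, z axes, in that order (R = Rz(yaw) Ry(pitch) Rx(roll)).
In Python, from workcell import monitor, grab_frame, workorder gives the robot as it stands.
- The arm moves only by the tool drive_tool, never from a script. Its argument "steps" is one flat list of numbers, 5 for each row, row after row: the finger opening in mm, from 0 to 85.4, then the shift along the world's x, y, z in mm, then the turn about the world's z in degrees. In form: [fingers, tx, ty, tz, twist, fingers, tx, ty, tz, twist, ...]. A call has exactly 5 rows; each row shifts and turns the commanded pose from where the row before left it; what a row does not reach is not made up. A row lasts 1/12 s, in which the tool goes at most 41.7 mm and 7.16 degrees, less where a joint would pass 70% of its speed; a pose out of reach is approached as far as the arm can. A call is refused whole if a number of a shift passes 41.7 or a number of a turn 7.16, either way. A call with a gripper value outside its range is refused whole. The fingers move at their own pace and stop on an object; "grip_force" is the grip in N (left out, the last holds). Time passes only in rows, so rows that do not move let the fingers close, or fill a call up. It gives the time, the measured TCP pose, the force and the opening at its end, in the units of the state.
- monitor.observe(): the state, without advancing time (a new reading comes with each control period).
- grab_frame(name): name is "scene" or "top" or "wrist"; returns a dict with "frame" (420x560x3 uint8, red, green, blue), "vertical_fov" (degrees; the focal length in pixels is half the picture's height over the tangent of half this angle, whatever the lens; pixels are square), "cx", "cy" (the principal point, pixels), "xyz" and "orientation" of the camera in the world. Camera axes: x right, y down, z forward; pixel columns grow to the right and rows downward; lengths in m; the calibration is good to about 2 mm. A picture is of the moment at which its call begins. There is no depth.
- workorder.job_done(): hands the job in, once; it reports no verdict.
The state is a dict: "clock": time; "qpos": joint angles; "qd": joint speeds; "joint_efforts": joint torques, N m; "position": TCP position; "tool_rot": TCP orientation; "force": force on the tool from outside, world axes, zero at the start; "moment": the same for the moment, N m; "grip_width": finger opening in m.
Only numpy, scipy, OpenCV 4.12 (cv2) and the standard library are available. Lean on these libraries where they do the work, as an engineer would, in place of code of your own. Each camera call takes 0.05 s, during which the arm holds its last target. There are 200 camera calls.

## Working session

There is one attempt and no reset: what is moved stays moved. The work goes in short steps, Python scripts to look and compute and a tool call to move; the robot and the scene stay as the last step left them, time stands still between calls to the robot, and variables do not carry over. Pictures are saved under pics/ and viewed, about 8 in all and at most 12, crops included, and the job is handed in when it is done.

Besides the shell and the picture viewer there is one more tool, called as a command line: name --argument value ..., lists and objects as JSON in quotes. drive_tool: Moves the arm, as the interface text tells. Its arguments: {"type":"object","properties":{"steps":{"type":"array"},"grip_force":{"type":"number"}},"required":["steps"]}

```bash
ls; mkdir -p pics; cat > h.py <<'E'
import numpy as np, cv2
from scipy.spatial.transform import Rotation as R
from workcell import monitor, grab_frame, workorder
def cam(name, fn=None):
    g=grab_frame(name)
    if fn: cv2.imwrite('pics/'+fn, cv2.cvtColor(g['frame'],cv2.COLOR_RGB2BGR))
    return g
def setup(g):
    o=np.array(g['orientation'])
    M=o if o.shape==(3,3) else (R.from_euler('xyz',o).as_matrix() if o.size==3 else R.from_quat(o).as_matrix())
    f=g['frame'].shape[0]/2/np.tan(np.radians(g['vertical_fov'])/2)
    return np.array(g['xyz']),M,f
def ray(g,u,v,z):
    p,M,f=setup(g); d=M@np.array([(u-g['cx'])/f,(v-g['cy'])/f,1]); return p+d*(z-p[2])/d[2]
def proj(g,X):
    p,M,f=setup(g); c=M.T@(np.array(X)-p); return g['cx']+f*c[0]/c[2], g['cy']+f*c[1]/c[2]
E
python3 - <<'E'
from h import *
import pickle
print(monitor.observe())
for n in ('scene','top','wrist'):
    g=cam(n,n+'0.png'); pickle.dump(g,open(n+'0.pkl','wb'))
    print(n,{k:v for k,v in g.items() if k!='frame'})
E
```

```text
pics
{'clock': 0.0, 'qpos': array([ 1.23582361,  0.52200184, -0.03632678,  1.59996997,  0.02118505,
        1.02108643, -0.1128166 ]), 'qd': array([ 0.00040658, -0.00164499, -0.00123555,  0.0012179 , -0.00196511,
       -0.00048346, -0.00151044]), 'joint_efforts': array([-3.12136126e-05, -9.27109981e+01,  1.98008001e+00, -3.69928122e+01,
        1.79407513e-02,  8.03102710e-03, -5.84754730e-05]), 'position': array([ 0.16344853, -0.60293851,  0.24474693]), 'tool_rot': array([-1.57085976e+00,  1.07937195e-03, -1.30605927e+00]), 'force': array([-0.57807199, -0.27698364,  0.46069972]), 'moment': array([-0.03626148,  0.00248288, -0.04369593]), 'grip_width': 0.08543539962457306}
scene {'vertical_fov': 56.446843139410404, 'cx': 284.03704428214206, 'cy': 212.0771148053754, 'xyz': array([ 1.22372511, -0.48810874,  0.63060033]), 'orientation': array([-2.15830062, -0.0095774 ,  0.86639983])}
top {'vertical_fov': 49.43386644327539, 'cx': 278.4329878181921, 'cy': 203.50315646435865, 'xyz': array([0.52922981, 0.02507596, 1.06674276]), 'orientation': array([-3.07936715,  0.02829431, -1.58651157])}
wrist {'vertical_fov': 65.31313822611006, 'cx': 284.2499269240092, 'cy': 211.08531752357524, 'xyz': array([ 0.22675924, -0.58593006,  0.37255101]), 'orientation': array([ 2.87837184e+00,  1.19930603e-03, -1.30631018e+00])}
```

View pics/top0.png

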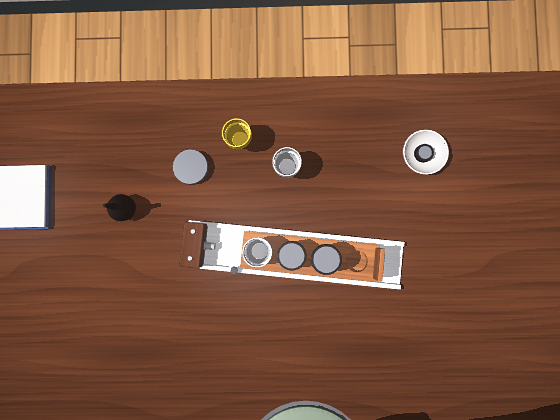

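View pics/scene0.png

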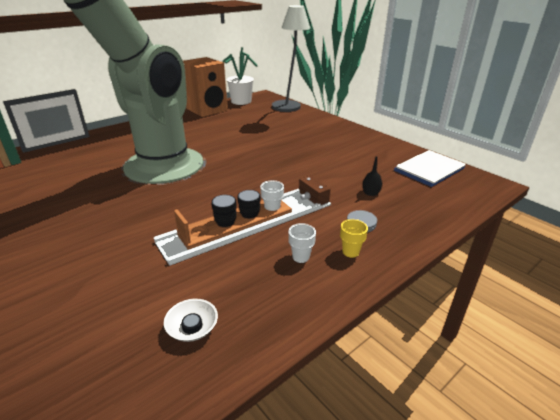

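```bash
cat > m1.py <<'E'
from h import *
import pickle
g=pickle.load(open('top0.pkl','rb')); im=g['frame']; hsv=cv2.cvtColor(im,cv2.COLOR_RGB2HSV)
bright=((hsv[...,1]<60)&(hsv[...,2]>90)).astype(np.uint8)*255
def show(name,box,z):
    x0,y0,x1,y1=box; m=np.zeros_like(bright); m[y0:y1,x0:x1]=bright[y0:y1,x0:x1]
    cs,_=cv2.findContours(m,cv2.RETR_EXTERNAL,cv2.CHAIN_APPROX_NONE); c=max(cs,key=cv2.contourArea)
    (u,v),r=cv2.minEnclosingCircle(cv2.convexHull(c)); p=ray(g,u,v,z); q=ray(g,u+r,v,z)
    print(name,(round(u,1),round(v,1)),'r_mm',round(1e3*np.linalg.norm(p-q),1),p.round(4)); return c
show('loose',(265,140,310,182),.08); show('rackpot',(240,235,274,270),.092)
show('case',(165,140,215,190),.02); show('dish',(395,120,455,180),.03)
print('stop/plate by eye: plate top corners', [ray(g,*p,.09).round(4) for p in((376,249),(385,249),(383,280),(374,280))])
# rails: fit the long outer edges at z=.016
edges=[]
for rows in ((210,250),(262,295)):
    P=[]
    for u in range(240,398,2):
        col=bright[rows[0]:rows[1],u]; k=np.flatnonzero(col)
        if len(k): P.append((u,rows[0]+(k[0] if rows[0]==210 else k[-1])))
    P=np.array(P,float); W=np.array([ray(g,*p,.016)[:2] for p in P])
    for _ in range(4):
        a=np.polyfit(W[:,1],W[:,0],1); e=W[:,0]-np.polyval(a,W[:,1]); W=W[abs(e)<max(.003,1.5*e.std())]
    edges.append(a); print('rail x=a*y+b',a.round(4),'rms',e.std().round(4),len(W))
print('width',abs(edges[0][1]-edges[1][1]))
for p in((188,221),(405,241),(402,288),(180,266)): print('corner',p,ray(g,*p,.016).round(4))
big=cv2.resize(im[205:300,170:420],None,fx=3.2,fy=3.2,interpolation=cv2.INTER_CUBIC)
l=cv2.resize(im[110:190,220:320],None,fx=3.2,fy=3.2,interpolation=cv2.INTER_CUBIC)
o=np.zeros((big.shape[0]+l.shape[0],big.shape[1],3),np.uint8); o[:big.shape[0]]=big; o[big.shape[0]:,:l.shape[1]]=l
s=pickle.load(open('scene0.pkl','rb'))['frame'][170:270,270:410]; s=cv2.resize(s,None,fx=2.5,fy=2.5,interpolation=cv2.INTER_CUBIC)
o[big.shape[0]:big.shape[0]+s.shape[0],400:400+s.shape[1]]=s[:o.shape[0]-big.shape[0]]
cv2.imwrite('pics/crop1.png',cv2.cvtColor(o,cv2.COLOR_RGB2BGR))
E
python3 m1.py
```

```text
loose (286.4, 161.8) r_mm 33.2 [0.6818 0.0333 0.08  ]
rackpot (253.5, 249.0) r_mm 41.5 [0.4942 0.1064 0.092 ]
case (189.4, 166.1) r_mm 40.7 [0.6856 0.2594 0.02  ]
dish (425.6, 151.6) r_mm 51.4 [ 0.7066 -0.283   0.03  ]
stop/plate by eye: plate top corners [array([ 0.4903, -0.1536,  0.09  ]), array([ 0.49  , -0.1726,  0.09  ]), array([ 0.425 , -0.1664,  0.09  ]), array([ 0.4252, -0.1475,  0.09  ])]
rail x=a*y+b [0.1197 0.5301] rms 0.0007 79
rail x=a*y+b [0.1169 0.4228] rms 0.0006 79
width 0.10738512487210633
corner (188, 221) [0.5582 0.2639 0.016 ]
corner (405, 241) [ 0.5045 -0.2334  0.016 ]
corner (402, 288) [ 0.3986 -0.2232  0.016 ]
corner (180, 266) [0.455  0.2828 0.016 ]
```

View pics/crop1.png

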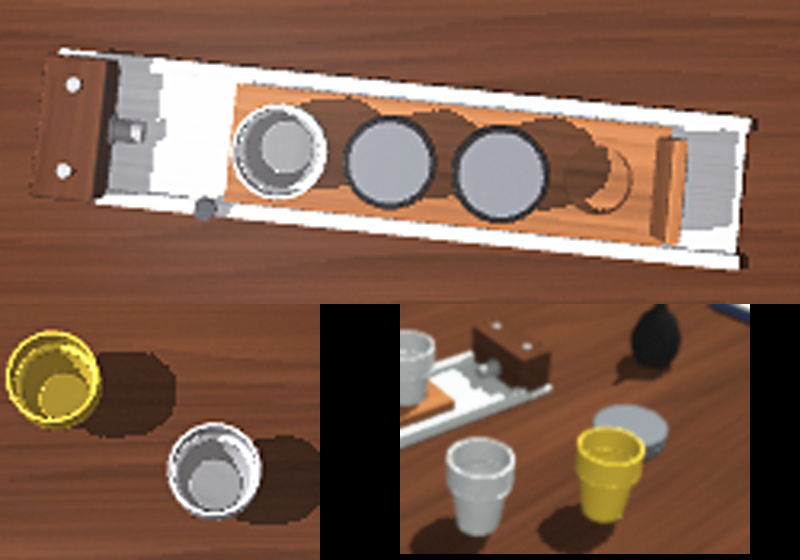

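The silver pot (287,162) is the target. The look-alikes are the yellow pot (237,133), which I leave alone, and the rack pot (257,252), which is where the spare goes. The crop confirms a silver pot with its collar, upright. The push plate is at about (380,264), the stop and pin are at the left, and the lenses stand at (292,255) and (326,259). I'm moving above the loose pot and turning the jaws across the track.

drive_tool --steps '[85,26,32,0,3.4,85,26,32,0,3.4,85,26,32,0,3.4,85,26,32,0,3.4,85,26,32,0,3.4]' --grip_force 30

```text
clock: 0.57
position: [0.2943, -0.4415, 0.2452]
tool_rot: [-1.571, 0.0, -1.007]
force: [1.6, -0.3, -0.1]
grip_width: 0.0849
```

drive_tool --steps '[85,26,32,0,3.4,85,26,32,0,3.4,85,26,32,0,3.4,85,26,32,0,3.4,85,26,32,0,3.4]'

```text
clock: 0.98
position: [0.4243, -0.2815, 0.2454]
tool_rot: [-1.571, -0.0, -0.71]
force: [1.4, -0.8, -0.6]
grip_width: 0.0847
```

drive_tool --steps '[85,26,32,0,3.4,85,26,32,0,3.4,85,26,32,0,3.4,85,26,32,0,3.4,85,26,32,0,3.4]'

```text
clock: 1.4
position: [0.5544, -0.1215, 0.2452]
tool_rot: [-1.571, 0.0, -0.413]
force: [0.3, -1.6, 0.9]
grip_width: 0.085
```

drive_tool --steps '[85,26,32,0,3.4,85,26,32,0,3.4,85,26,30,0,3.4,85,20,20,0,3.4,85,20,20,0,3.4]'

```text
clock: 1.82
position: [0.6724, 0.0128, 0.2449]
tool_rot: [-1.571, 0.001, -0.115]
force: [0.2, -0.2, 0.6]
grip_width: 0.0849
```

```bash
cat > m2.py <<'E'
from h import *
import pickle
g=cam('wrist','w1.png'); pickle.dump(g,open('w1.pkl','wb')); s=monitor.observe(); print(s['position'],s['tool_rot'])
print('cam',g['xyz'],g['orientation'])
t=pickle.load(open('top0.pkl','rb'))
print('top: rackpot',ray(t,257.5,252.2,.092),'lenses',ray(t,170+390/3.2,205+162/3.2,.09),ray(t,170+500/3.2,205+173/3.2,.09))
print('rack nose corners z.028',ray(t,170+237/3.2,205+85/3.2,.028),ray(t,170+228/3.2,205+195/3.2,.028),'pin',ray(t,170+110/3.2,205+131/3.2,.021))
print('predicted loose px',proj(g,[.6818,.0333,.08]),'pred rackpot',proj(g,[.49,.0985,.092]))
E
python3 m2.py
```

```text
[0.67459662 0.01729044 0.24454927] [-1.56773415e+00  8.14860093e-05 -1.07029915e-01]
cam [0.67981776 0.07797219 0.37267397] [ 2.87876145e+00  5.88794978e-04 -1.15560889e-01]
top: rackpot [0.48727071 0.09794024 0.092     ] lenses [0.4788669  0.02488104 0.09      ] [ 0.47056567 -0.04794975  0.09      ]
rack nose corners z.028 [0.53175437 0.13278639 0.028     ] [0.45404031 0.1400382  0.028     ] pin [0.50028394 0.22517061 0.021     ]
predicted loose px (np.float64(292.3744477099143), np.float64(173.86147606594852)) pred rackpot (np.float64(54.070180330250366), np.float64(124.79724500264034))
```

View pics/w1.png

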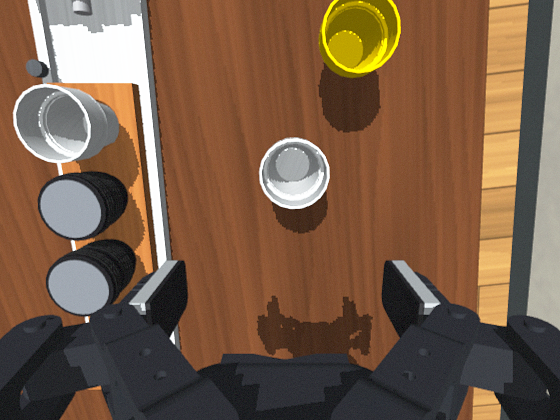

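The loose pot's rim is at (294,173) in the wrist view, within 2 px of where the top view predicts it. The rack pot at (55,124) agrees too. I'm going down over the pot.

drive_tool --steps '[85,4,8,-25,0,85,4,8,-25,0,85,3,5,-25,0,85,0,0,-25,0,85,0,0,-25,0]'

```text
clock: 2.28
position: [0.6823, 0.0322, 0.1188]
tool_rot: [-1.571, 0.0, -0.119]
force: [-0.0, 0.3, 0.4]
grip_width: 0.0852
```

```bash
cat > fit.py <<'E'
from h import *
import sys
def ell(g,X,z,R0,keep=.35):
    """rim circle by a ray-cast of bright contour points near the expected circle, least-squares circle on plane z"""
    im=g['frame']; hsv=cv2.cvtColor(im,cv2.COLOR_RGB2HSV); m=((hsv[...,1]<50)&(hsv[...,2]>150)).astype(np.uint8)*255
    cs,_=cv2.findContours(m,cv2.RETR_EXTERNAL,cv2.CHAIN_APPROX_NONE)
    P=np.array([ray(g,*p,z)[:2] for c in cs for p in c[:,0,:]]); c=np.array(X[:2],float)
    for tol in (.008,.004,.0025):
        d=np.linalg.norm(P-c,axis=1); Q=P[abs(d-R0)<tol]
        A=np.c_[2*Q,np.ones(len(Q))]; s=np.linalg.lstsq(A,(Q**2).sum(1),rcond=None)[0]; c=s[:2]; r=np.sqrt(s[2]+c@c)
    return c.round(4),round(r,4),len(Q)
E
python3 - <<'E'
from fit import *
import pickle
s=monitor.observe(); print(s['position'],s['tool_rot'],s['force'])
g=cam('wrist','w2.png'); pickle.dump(g,open('w2.pkl','wb')); print(g['xyz'],g['orientation'])
print('loose',ell(g,(.683,.034),.08,.032)); print('rack',ell(g,(.49,.0985),.092,.032))
g=pickle.load(open('w1.pkl','rb')); print('w1 loose',ell(g,(.683,.034),.08,.032),'rack',ell(g,(.49,.0985),.092,.032))
g=pickle.load(open('top0.pkl','rb')); print('top loose',ell(g,(.683,.034),.08,.032),'rack',ell(g,(.49,.0985),.092,.032))
E
```

```text
[0.68233701 0.03220249 0.11879177] [-1.57068094e+00  4.56728798e-04 -1.18701252e-01] [-0.02332117  0.25801944  0.42613024]
[0.68999041 0.09738824 0.2465522 ] [ 2.87868423e+00  4.89392989e-04 -1.19001300e-01]
loose (array([0.6834, 0.0347]), np.float64(0.0322), 331)
rack (array([0., 0.]), np.float64(0.0), 0)
w1 loose (array([0.6831, 0.033 ]), np.float64(0.0316), 200) rack (array([0.4885, 0.0996]), np.float64(0.0318), 234)
top loose (array([0.6832, 0.0334]), np.float64(0.0309), 80) rack (array([0., 0.]), np.float64(0.0), 0)
```

drive_tool --steps '[85,1,2,-18,0,85,0,0,-18,0,85,0,0,-18,0,85,0,0,0,0,85,0,0,0,0]'

```text
clock: 2.75
position: [0.6833, 0.0337, 0.0664]
tool_rot: [-1.571, 0.001, -0.119]
force: [-0.9, -0.3, 0.8]
grip_width: 0.0851
```

drive_tool --steps '[55,0,0,0,0,55,0,0,0,0,55,0,0,0,0,55,0,0,0,0,55,0,0,0,0]' --grip_force 30

```text
clock: 3.17
position: [0.6842, 0.0338, 0.0681]
tool_rot: [-1.571, -0.002, -0.119]
force: [-2.2, 0.6, 6.9]
grip_width: 0.0626
```

drive_tool --steps '[55,0,0,0,0,55,0,0,0,0,55,0,0,0,0,55,0,0,0,0,55,0,0,0,0]'

```text
clock: 3.58
position: [0.6842, 0.0338, 0.0681]
tool_rot: [-1.571, -0.002, -0.119]
force: [-2.1, 0.0, 7.4]
grip_width: 0.0621
```

```bash
python3 - <<'E'
from fit import *
s=monitor.observe(); print(s['position'],s['force'],s['grip_width'])
g=cam('wrist','w3.png'); print(ell(g,(.683,.034),.08,.032))
E
```

```text
[0.68421998 0.03382717 0.06809719] [-2.11667706  0.03450962  7.39151072] 0.06210968962732105
(array([0.6848, 0.037 ]), np.float64(0.0322), 483)
```

View pics/w3.png

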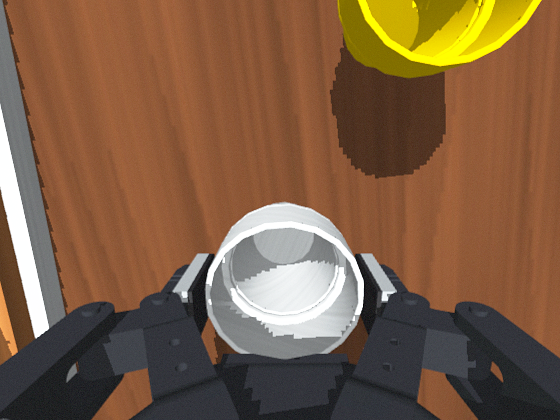

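The pot is held across its collar (opening 62 mm). I'll lift it, carry it over the rack at a safe height and look at the rack pot from there.

drive_tool --steps '[55,0,0,10,0,55,0,0,20,0,55,0,0,35,0,55,0,0,40,0,55,0,0,35,0]'

```text
clock: 4.05
position: [0.6835, 0.0339, 0.2099]
tool_rot: [-1.57, -0.001, -0.119]
force: [0.3, -1.2, -1.3]
grip_width: 0.0623
```

drive_tool --steps '[55,-10,0,0,0,55,-20,0,0,0,55,-30,0,0,0,55,-35,0,0,0,55,-35,0,0,0]'

```text
clock: 4.47
position: [0.5521, 0.0338, 0.2073]
tool_rot: [-1.571, -0.001, -0.119]
force: [1.1, 0.2, 0.1]
grip_width: 0.0625
```

drive_tool --steps '[55,-30,0,0,0,55,-20,0,0,0,55,-10,0,0,0,55,-4,0,0,0,55,0,0,0,0]'

```text
clock: 4.88
position: [0.49, 0.0338, 0.2072]
tool_rot: [-1.571, -0.001, -0.119]
force: [0.9, 0.1, -0.8]
grip_width: 0.0623
```

```bash
python3 - <<'E'
from fit import *
import pickle
s=monitor.observe(); print(s['position'],s['tool_rot'],s['force'],s['grip_width'])
g=cam('wrist','w4.png'); pickle.dump(g,open('w4.pkl','wb')); print(g['xyz'])
print('rack',ell(g,(.4885,.099),.092,.032))
p=s['position']; print('held rim',ell(g,p[:2],p[2]+.014,.032))
E
```

```text
[0.48997599 0.03376905 0.20716633] [-1.57083233e+00 -1.47567092e-03 -1.19180962e-01] [ 0.94057168  0.08729258 -0.78159433] 0.062289983522297004
[0.49742134 0.09899846 0.33491893]
rack (array([0.4755, 0.1071]), np.float64(0.033), 34)
held rim (array([0.4884, 0.0362]), np.float64(0.0315), 255)
```

View pics/w4.png

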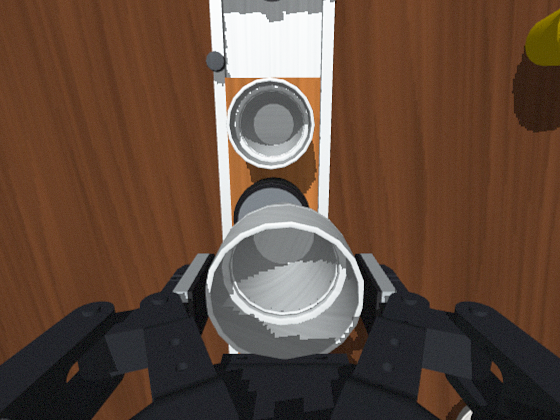

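The rack pot's rim is at about (271,123), radius 44 px. The held pot is level, with its rim centred near (285,290). Now I'll fit the rack rim.

```bash
python3 - <<'E'
from fit import *
import pickle
g=pickle.load(open('w4.pkl','rb')); gr=cv2.cvtColor(g['frame'],cv2.COLOR_RGB2GRAY)[60:190,200:340]
gr=cv2.resize(gr,None,fx=3,fy=3,interpolation=cv2.INTER_CUBIC)
c=cv2.HoughCircles(gr,cv2.HOUGH_GRADIENT_ALT,1.5,5,param1=200,param2=.6,minRadius=100,maxRadius=150)
for u,v,r in (c[0] if c is not None else []):
    u,v,r=200+u/3,60+v/3,r/3; p=ray(g,u,v,.092); print((u,v,r),p,'r',np.linalg.norm(p-ray(g,u+r,v,.092)))
print('eye',ray(g,271,123.5,.092), 'r', np.linalg.norm(ray(g,271,123.5,.092)-ray(g,315,123.5,.092)))
print('nose edge',ray(g,226,78,.028),ray(g,321,78,.028))
# held rim fit with proper z
s=monitor.observe()['position']; print('held',ell(g,s[:2],s[2]+.012,.032))
E
```

```text
(np.float32(271.5), np.float32(124.5), np.float32(44.39003)) [0.48856085 0.09891485 0.092     ] r 0.031820950969251645
(np.float32(275.0), np.float32(120.0), np.float32(40.1078)) [0.49144472 0.10169849 0.092     ] r 0.028652636893264853
(np.float32(274.5), np.float32(142.0), np.float32(47.196804)) [0.48913541 0.08646528 0.092     ] r 0.03429479854399657
(np.float32(275.0), np.float32(120.0), np.float32(35.370144)) [0.49144472 0.10169849 0.092     ] r 0.02526760086615436
eye [0.48829486 0.09964422 0.092     ] r 0.03151699870695403
nose edge [0.4518166  0.14261142 0.028     ] [0.53429023 0.13272075 0.028     ]
held (array([0.4892, 0.0344]), np.float64(0.0312), 284)
```

drive_tool --steps '[55,-1,10,0,0,55,0,20,0,0,55,0,20,0,0,55,0,10,0,0,55,0,5,0,0]'

```text
clock: 5.35
position: [0.4889, 0.101, 0.2061]
tool_rot: [-1.57, 0.0, -0.117]
force: [-0.5, -0.5, -0.7]
grip_width: 0.0627
```

drive_tool --steps '[55,0,0,-5,0,55,0,0,-15,0,55,0,0,-15,0,55,0,0,-10,0,55,0,0,0,0]'

```text
clock: 5.77
position: [0.4878, 0.0978, 0.1593]
tool_rot: [-1.572, 0.003, -0.12]
force: [-0.4, 0.1, -1.9]
grip_width: 0.0623
```

drive_tool --steps '[55,0,0,-6,0,55,0,0,-6,0,55,0,0,-6,0,55,0,0,-6,0,55,0,0,-4,0]'

```text
clock: 6.18
position: [0.4885, 0.0987, 0.1327]
tool_rot: [-1.571, 0.0, -0.119]
force: [-1.1, -0.4, -0.4]
grip_width: 0.0625
```

drive_tool --steps '[55,0,0,-4,0,55,0,0,-4,0,55,0,0,-3,0,55,0,0,-3,0,55,0,0,0,0]'

```text
clock: 6.6
position: [0.4884, 0.0988, 0.1188]
tool_rot: [-1.571, 0.001, -0.119]
force: [-0.3, 0.8, -1.1]
grip_width: 0.0621
```

drive_tool --steps '[55,0,0,-2,0,55,0,0,-2,0,55,0,0,-2,0,55,0,0,-1,0,55,0,0,0,0]'

```text
clock: 7.02
position: [0.4884, 0.0988, 0.1121]
tool_rot: [-1.571, 0.0, -0.119]
force: [-0.7, 0.5, -0.7]
grip_width: 0.0621
```

drive_tool --steps '[55,0,0,-1,0,55,0,0,-1,0,55,0,0,-1,0,55,0,0,0,0,55,0,0,0,0]'

```text
clock: 7.43
position: [0.4891, 0.0992, 0.11]
tool_rot: [-1.57, -0.001, -0.119]
force: [-2.0, 0.5, 13.4]
grip_width: 0.0624
```

The pot seats at z 0.110 as predicted, with a 13 N reaction. I'll relax 1 mm, open and rise.

drive_tool --steps '[62,0,0,1,0,68,0,0,0,0,74,0,0,0,0,80,0,0,0,0,85,0,0,0,0]'

```text
clock: 7.85
position: [0.4885, 0.0987, 0.1102]
tool_rot: [-1.571, 0.0, -0.119]
force: [-0.5, 0.3, 0.3]
grip_width: 0.0851
```

drive_tool --steps '[85,0,0,0,0,85,0,0,4,0,85,0,0,8,0,85,0,0,20,0,85,0,0,30,0]'

```text
clock: 8.27
position: [0.4874, 0.0987, 0.1721]
tool_rot: [-1.572, 0.003, -0.119]
force: [0.0, -0.7, -0.1]
grip_width: 0.0855
```

drive_tool --steps '[85,0,0,40,0,85,0,-25,30,0,85,0,-35,0,0,85,0,-35,0,0,85,0,-15,0,0]'

```text
clock: 8.68
position: [0.4883, -0.0154, 0.2435]
tool_rot: [-1.572, -0.001, -0.123]
force: [1.2, -1.0, 0.2]
grip_width: 0.0848
```

```bash
python3 - <<'E'
from fit import *
import pickle
s=monitor.observe(); print(s['position'],s['tool_rot'],s['force'],s['grip_width'])
w=cam('wrist'); pickle.dump(w,open('w5.pkl','wb')); t=cam('scene'); pickle.dump(t,open('s5.pkl','wb'))
a=w['frame'][:300]; b=cv2.resize(t['frame'][170:270,140:360],None,fx=2.5,fy=2.5,interpolation=cv2.INTER_CUBIC)
cv2.imwrite('pics/m5.png',cv2.cvtColor(np.vstack([a,cv2.copyMakeBorder(b,0,0,0,10,cv2.BORDER_CONSTANT)]),cv2.COLOR_RGB2BGR))
E
```

```text
[ 0.48831023 -0.01543542  0.24349135] [-1.57230748e+00 -1.32388432e-03 -1.22594252e-01] [ 1.22069758 -0.95758638  0.18366817] 0.0847651809942012
```

View pics/m5.png

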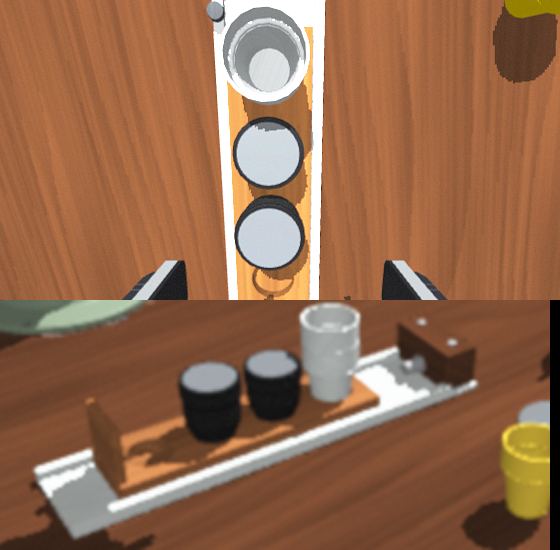

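The pots are nested and upright, and the lenses are still standing. Next I'll close the fingers and go behind the push plate.

drive_tool --steps '[60,-7,-30,0,0,40,-8,-40,0,0,20,-8,-40,0,0,0,-8,-40,0,0,0,-4,-30,0,0]'

```text
clock: 9.2
position: [0.4525, -0.1935, 0.243]
tool_rot: [-1.571, -0.0, -0.12]
force: [0.2, -0.3, -0.3]
grip_width: 0.0252
```

drive_tool --steps '[0,0,-15,0,0,0,0,0,0,0,0,0,0,0,0,0,0,0,0,0,0,0,0,0,0]'

```text
clock: 9.62
position: [0.4539, -0.2048, 0.2425]
tool_rot: [-1.57, -0.0, -0.117]
force: [0.6, 0.0, -0.3]
grip_width: 0.0
```

```bash
python3 - <<'E'
from fit import *
import pickle
s=monitor.observe(); print(s['position'],s['tool_rot'],s['force'],s['grip_width'])
w=cam('wrist','w6.png'); pickle.dump(w,open('w6.pkl','wb'))
print('pred plate top outer corners', proj(w,[.4903,-.1726,.09]),proj(w,[.425,-.1664,.09]))
E
```

```text
[ 0.45389966 -0.20480853  0.24252841] [-1.57047901e+00 -1.57141094e-04 -1.17213474e-01] [ 0.55489178  0.04923106 -0.31907395] 4.2080222819206943e-05
pred plate top outer corners (np.float64(322.51210166416985), np.float64(158.76872707629636)) (np.float64(245.370799993829), np.float64(160.54321971454982))
```

View pics/w6.png

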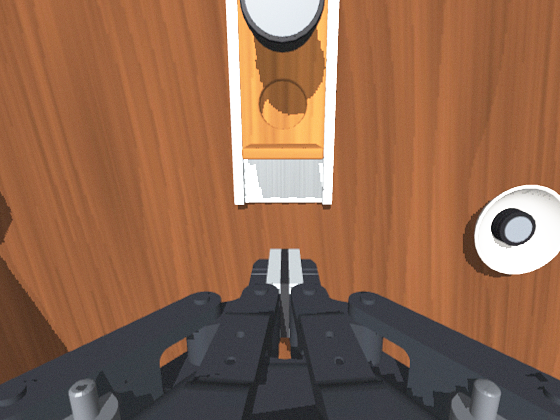

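The plate's outer top edge is at row 158, columns 243–324, as predicted. The shut fingers (column 285) are on its centre line. I'm lowering behind it.

drive_tool --steps '[0,0,0,-36,0,0,0,0,-40,0,0,0,0,-40,0,0,0,0,-40,0,0,0,0,-24,0]'

```text
clock: 10.08
position: [0.4525, -0.2047, 0.0591]
tool_rot: [-1.569, 0.003, -0.118]
force: [-0.6, 0.1, -1.5]
grip_width: -0.0001
```

drive_tool --steps '[0,0,0,0,0,0,0.5,4,0,0,0,0.5,4,0,0,0,0.5,4,0,0,0,0.5,4,0,0]'

```text
clock: 10.5
position: [0.4565, -0.19, 0.064]
tool_rot: [-1.571, -0.003, -0.119]
force: [0.2, -0.1, 0.8]
grip_width: -0.0003
```

drive_tool --steps '[0,0.2,2,0,0,0,0.2,2,0,0,0,0.2,2,0,0,0,0.2,2,0,0,0,0.2,2,0,0]'

```text
clock: 10.92
position: [0.4566, -0.1803, 0.0624]
tool_rot: [-1.571, -0.0, -0.12]
force: [-0.5, -3.3, 2.6]
grip_width: -0.0002
```

drive_tool --steps '[0,0.2,2,0,0,0,0.2,2,0,0,0,0.2,2,0,0,0,0.2,2,0,0,0,0.2,2,0,0]'

```text
clock: 11.33
position: [0.4576, -0.1701, 0.0623]
tool_rot: [-1.571, -0.0, -0.119]
force: [-0.2, -3.0, 4.4]
grip_width: 0.0001
```

```bash
cat > look.py <<'E'
from fit import *
import pickle,sys
s=monitor.observe(); print(s['clock'],s['position'].round(4),s['tool_rot'].round(3),s['force'].round(2))
n=sys.argv[1]; t=cam('top'); c=cam('scene'); pickle.dump((t,c),open(n+'.pkl','wb'))
a=cv2.resize(t['frame'][205:300,170:420],None,fx=3.2,fy=3.2,interpolation=cv2.INTER_CUBIC)
b=cv2.resize(c['frame'][160:270,140:380],None,fx=2.5,fy=2.5,interpolation=cv2.INTER_CUBIC)
b=cv2.copyMakeBorder(b,0,0,0,800-b.shape[1],cv2.BORDER_CONSTANT)
cv2.imwrite('pics/'+n+'.png',cv2.cvtColor(np.vstack([a,b]),cv2.COLOR_RGB2BGR))
E
python3 look.py m7
```

```text
11.3333 [ 0.4576 -0.1701  0.0623] [-1.571 -0.    -0.119] [-0.25 -2.99  4.37]
```

View pics/m7.png

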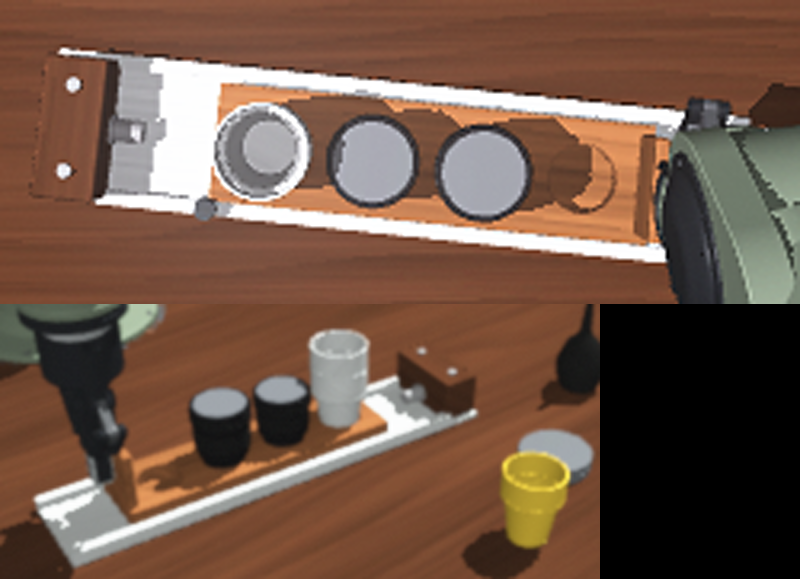

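Contact was at TCP y≈-0.181, and the rack has slid about 10 mm with everything upright. Pin contact should come near TCP y≈-0.12. I'm continuing with a slight rise to relieve the vertical rub.

drive_tool --steps '[0,0.3,3,0.4,0,0,0.4,3,0.4,0,0,0.3,3,0.4,0,0,0.4,3,0.4,0,0,0.4,3,0.4,0]'

```text
clock: 11.85
position: [0.4593, -0.1548, 0.0643]
tool_rot: [-1.571, 0.0, -0.119]
force: [1.2, -2.9, -1.1]
grip_width: 0.0002
```

drive_tool --steps '[0,0.3,3,0,0,0,0.4,3,0,0,0,0.3,3,0,0,0,0.4,3,0,0,0,0.4,3,0,0]'

```text
clock: 12.27
position: [0.4612, -0.1399, 0.0643]
tool_rot: [-1.571, -0.0, -0.119]
force: [-0.7, -2.8, 0.7]
grip_width: 0.0001
```

drive_tool --steps '[0,0.2,2,0,0,0,0.2,2,0,0,0,0.2,1,0,0,0,0.2,1,0,0,0,0,0,0,0]'

```text
clock: 12.68
position: [0.462, -0.134, 0.0643]
tool_rot: [-1.571, 0.0, -0.119]
force: [0.2, -0.4, 0.3]
grip_width: -0.0002
```

```bash
python3 look.py m8; python3 - <<'E'
from h import *
import pickle
# nose edge and pin in top view: orange mask of rack deck -> leftmost edge along the row line through the rack axis
for n in ('m7','m8'):
    t,c=pickle.load(open(n+'.pkl','rb')); hsv=cv2.cvtColor(t['frame'],cv2.COLOR_RGB2HSV)
    W=[]
    for v in range(232,268):
        k=[u for u in range(205,300) if hsv[v,u,1]>110 and 5<hsv[v,u,0]<20 and hsv[v,u,2]>130]
        if k: W.append(ray(t,k[0]-.5,v,.028)[:2])
    W=np.array(W); y=(W-[.4805,.020])@[.1175,.9931]; print(n,len(y),'nose track y: min/med/max',y.min().round(4),np.median(y).round(4),y.max().round(4))
    M=np.array([ray(t,u,v,.021)[:2] for u,v in ((170+143/3.2,205+131/3.2),)]); print('pin end',(M-[.4805,.020])@[.1175,.9931])
E
```

```text
12.6833 [ 0.462  -0.134   0.0643] [-1.571  0.    -0.119] [ 0.18 -0.37  0.25]
m7 24 nose track y: min/med/max -0.0035 0.1302 0.1314
pin end [0.18243612]
m8 20 nose track y: min/med/max -0.0053 0.1663 0.1679
pin end [0.18243612]
```

View pics/m8.png

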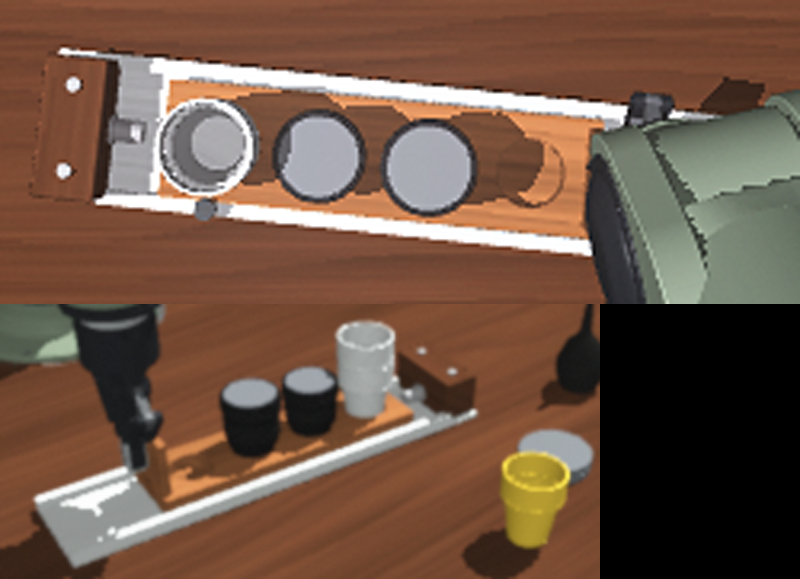

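The nose is about 14 mm short of the pin. I'm creeping from here.

drive_tool --steps '[0,0.2,2,0,0,0,0.3,2,0,0,0,0.2,2,0,0,0,0.3,2,0,0,0,0.2,2,0,0]'

```text
clock: 13.2
position: [0.4632, -0.124, 0.0643]
tool_rot: [-1.571, 0.0, -0.119]
force: [-1.3, -2.5, 0.8]
grip_width: 0.0001
```

drive_tool --steps '[0,0,0.4,0,0,0,0.1,0.4,0,0,0,0,0.4,0,0,0,0.1,0.4,0,0,0,0,0.4,0,0]'

```text
clock: 13.62
position: [0.4633, -0.1222, 0.0643]
tool_rot: [-1.571, 0.0, -0.119]
force: [-0.5, -2.1, -0.5]
grip_width: -0.0001
```

drive_tool --steps '[0,0,0.4,0,0,0,0.1,0.4,0,0,0,0,0.4,0,0,0,0.1,0.4,0,0,0,0,0.4,0,0]'

```text
clock: 14.03
position: [0.4636, -0.1201, 0.0643]
tool_rot: [-1.571, 0.0, -0.119]
force: [-0.9, -2.4, -1.0]
grip_width: -0.0003
```

drive_tool --steps '[0,0,0.4,0,0,0,0.1,0.4,0,0,0,0,0.4,0,0,0,0.1,0.4,0,0,0,0,0.4,0,0]'

```text
clock: 14.45
position: [0.4637, -0.1182, 0.0643]
tool_rot: [-1.571, 0.0, -0.119]
force: [-0.6, -2.4, 0.9]
grip_width: -0.0
```

drive_tool --steps '[0,0,0.4,0,0,0,0.1,0.4,0,0,0,0,0.4,0,0,0,0.1,0.4,0,0,0,0,0.4,0,0]'

```text
clock: 14.87
position: [0.4639, -0.1163, 0.0643]
tool_rot: [-1.571, 0.0, -0.119]
force: [-0.8, -4.4, -0.9]
grip_width: 0.0001
```

drive_tool --steps '[0,0,0.4,0,0,0,0.1,0.4,0,0,0,0,0.4,0,0,0,0.1,0.4,0,0,0,0,0.4,0,0]'

```text
clock: 15.28
position: [0.4641, -0.1145, 0.0643]
tool_rot: [-1.571, 0.0, -0.12]
force: [-0.3, -6.4, -0.4]
grip_width: -0.0002
```

The pin was met at y≈-0.1184, where the force starts rising 1 N/mm above the 2.3 N of sliding. 7 mm is then y≈-0.1115.

drive_tool --steps '[0,0.1,0.6,0,0,0,0,0.6,0,0,0,0.1,0.6,0,0,0,0.1,0.6,0,0,0,0,0.5,0,0]'

```text
clock: 15.7
position: [0.4643, -0.1119, 0.0643]
tool_rot: [-1.572, 0.0, -0.12]
force: [-1.2, -8.9, -0.3]
grip_width: -0.0
```

drive_tool --steps '[0,0,0,0,0,0,0,0,0,0,0,0,0,0,0,0,0,0,0,0,0,0,0,0,0]'

```text
clock: 16.12
position: [0.4643, -0.1118, 0.0643]
tool_rot: [-1.571, 0.0, -0.12]
force: [-1.3, -8.2, 0.8]
grip_width: -0.0003
```

drive_tool --steps '[0,0,0,0,0,0,0,0,0,0,0,0,0,0,0,0,0,0,0,0,0,0,0,0,0]'

```text
clock: 16.53
position: [0.4643, -0.1118, 0.0643]
tool_rot: [-1.571, 0.0, -0.12]
force: [-1.1, -7.8, 0.1]
grip_width: 0.0001
```

```bash
python3 look.py m9; python3 - <<'E'
from h import *
import pickle
for n in ('m8','m9'):
    t,c=pickle.load(open(n+'.pkl','rb')); hsv=cv2.cvtColor(t['frame'],cv2.COLOR_RGB2HSV); W=[]
    for v in range(232,268):
        k=[u for u in range(205,300) if hsv[v,u,1]>110 and 5<hsv[v,u,0]<20 and hsv[v,u,2]>130]
        if k: W.append(ray(t,k[0]-.5,v,.028)[:2])
    y=(np.array(W)-[.4805,.020])@[.1175,.9931]; print(n,np.median(y).round(4),y.max().round(4))
E
```

```text
16.5333 [ 0.4643 -0.1118  0.0643] [-1.571  0.    -0.12 ] [-1.14 -7.82  0.07]
m8 0.1663 0.1679
m9 0.1888 0.1905
```

View pics/m9.png

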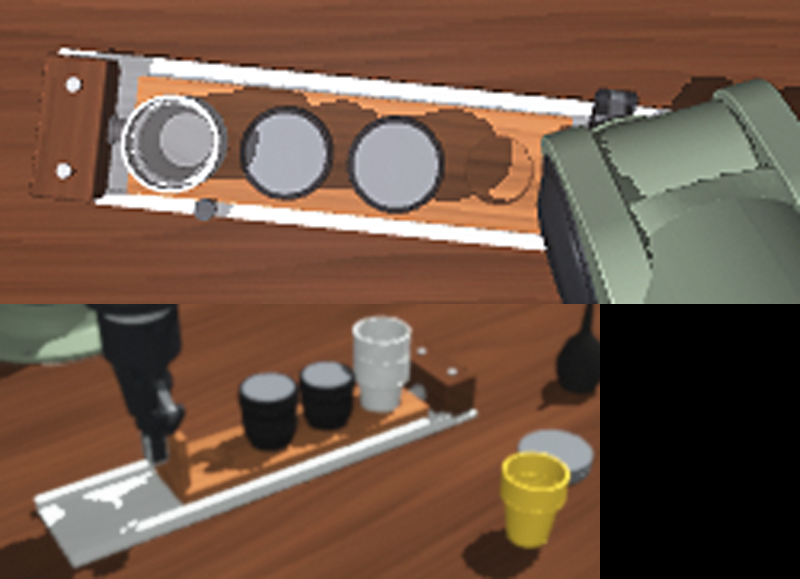

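The nose is at track y≈0.189, i.e. the pin is in about 7 mm, at about 8 N including friction. Everything is standing. I'm holding still for more than 3 s.

drive_tool --steps '[0,0,0,0,0,0,0,0,0,0,0,0,0,0,0,0,0,0,0,0,0,0,0,0,0]'

```text
clock: 17.05
position: [0.4643, -0.1119, 0.0643]
tool_rot: [-1.571, 0.0, -0.12]
force: [-0.7, -6.7, -1.2]
grip_width: 0.0001
```

drive_tool --steps '[0,0,0,0,0,0,0,0,0,0,0,0,0,0,0,0,0,0,0,0,0,0,0,0,0]'

```text
clock: 17.47
position: [0.4643, -0.1118, 0.0643]
tool_rot: [-1.571, 0.0, -0.12]
force: [-0.3, -8.1, 0.3]
grip_width: 0.0
```

drive_tool --steps '[0,0,0,0,0,0,0,0,0,0,0,0,0,0,0,0,0,0,0,0,0,0,0,0,0]'

```text
clock: 17.88
position: [0.4643, -0.1118, 0.0643]
tool_rot: [-1.571, 0.0, -0.12]
force: [-0.4, -8.6, -0.8]
grip_width: -0.0
```

drive_tool --steps '[0,0,0,0,0,0,0,0,0,0,0,0,0,0,0,0,0,0,0,0,0,0,0,0,0]'

```text
clock: 18.3
position: [0.4643, -0.1118, 0.0643]
tool_rot: [-1.571, 0.0, -0.12]
force: [-0.4, -8.0, 0.2]
grip_width: -0.0001
```

drive_tool --steps '[0,0,0,0,0,0,0,0,0,0,0,0,0,0,0,0,0,0,0,0,0,0,0,0,0]'

```text
clock: 18.72
position: [0.4643, -0.1118, 0.0643]
tool_rot: [-1.571, 0.0, -0.12]
force: [-1.6, -7.3, -0.3]
grip_width: -0.0001
```

drive_tool --steps '[0,0,0,0,0,0,0,0,0,0,0,0,0,0,0,0,0,0,0,0,0,0,0,0,0]'

```text
clock: 19.13
position: [0.4643, -0.1119, 0.0643]
tool_rot: [-1.571, 0.0, -0.12]
force: [-0.7, -7.8, 0.8]
grip_width: 0.0002
```

drive_tool --steps '[0,0,0,0,0,0,0,0,0,0,0,0,0,0,0,0,0,0,0,0,0,0,0,0,0]'

```text
clock: 19.55
position: [0.4643, -0.1118, 0.0643]
tool_rot: [-1.571, 0.0, -0.12]
force: [-0.7, -7.7, -1.1]
grip_width: 0.0001
```

drive_tool --steps '[0,0,0,0,0,0,0,0,0,0,0,0,0,0,0,0,0,0,0,0,0,0,0,0,0]'

```text
clock: 19.97
position: [0.4643, -0.1119, 0.0643]
tool_rot: [-1.571, 0.0, -0.12]
force: [-1.4, -8.9, -0.5]
grip_width: 0.0
```

drive_tool --steps '[0,0,0,0,0,0,0,0,0,0,0,0,0,0,0,0,0,0,0,0,0,0,0,0,0]'

```text
clock: 20.38
position: [0.4643, -0.1118, 0.0643]
tool_rot: [-1.571, 0.0, -0.12]
force: [-0.7, -8.2, -0.5]
grip_width: 0.0001
```

The hold has been steady from 15.7 s to 20.4 s, so I'm handing in.

```bash
python3 -c "
from workcell import workorder; print(workorder.job_done())"
```

```text
the job is handed in; nothing more can be done
None
```

The spare pot is nested in the rack pot, and I handed the job in with the arm still pressing the rack against the pin, about 7 mm in.

- **Pot:** It seated at the height expected for a full nest (TCP z 0.110 m, 13 N reaction) and I let go of it. The pictures afterwards show it upright, and I left the yellow look-alike alone.
- **Push:** I pushed the rack by its end plate with closed fingers. The pin was met at TCP y ≈ -0.118, where the force began rising about 1 N/mm. I stopped at -0.1118, which puts the pin in about 6.7 mm. The top view, which is coarser, gives 7 to 9 mm, still well short of fully in.
- **Hold:** It stayed within 0.1 mm from 15.7 s to 20.4 s. The force read 6.7 to 8.9 N, friction and sensor noise included.
- **Checks that disagreed:** Sliding the rack read 2 to 3 N instead of the stated 1 to 1.5 N. Early in the push there was also about 4 N of vertical rubbing on the plate, which went away after I raised the tool 2 mm.
- **Rest of the scene:** In the last picture both lenses are standing and the filter case and yellow pot look undisturbed. The blower is only partly in that crop and the dish is outside it, and I did not re-measure either; the arm never went near them at low height.

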